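# Cap the sample pots and stow them under the light shade of the indexed swivel tray

### The arm

A 6-joint arm with a two-finger parallel gripper is mounted at the origin on a cart in front of the work surface, level with it; the furniture and walls round the work are solid. World frame = base frame: x ahead of the robot, y to its left, z up, the work surface at z = 0. Lengths are in m, angles in rad, forces in N, time in s.
With the tool pointing down it reaches from about 0.275 to 0.875 m from the base axis. Payload 12.5 kg.
Tool frame: the origin (TCP) lies on the centre line of the jaws, within the pads' length; the fingertips stand r.finger_overhang ahead of it and the grasp point (between the pads) lies 3 mm ahead of it (r.finger_overhang is the distance from the TCP to the fingertips, in m); z points along the fingers, y is the line along which they close (so a half turn about z gives the same grasp; the last joint's range is limited). The gripper opens to 85 mm and grips with 20 to 120 N. Pads are 22 mm wide; open, the fingers measure 114 mm over their backs; the gripper's body (76 mm by 85 mm) begins 54 mm behind the grasp point. The pads swing forward as they close: fully open they stand 13 mm farther back than shut.
Start: joints at [1.065, 0.351, 1.652, -0, 1.139, -0.085], TCP at [0.225, 0.502, 0.253] pointing down, gripper open.
Joint ranges: [-2.75, 2.75], [-0.79, 2.1], [0.01, 2.65], [-1.57, 4.71], [0.07, 3.14], [-2.87, 2.87]. Speed limits (rad/s): [2.22, 2.22, 2.79, 3.14, 3.14, 3.14].

### API

Orientations are given as a unit quaternion [x, y, z, w].
In Python, from cell import r, optics gives the robot as it stands. The module is installed in compiled form; this text tells all that it offers. Calls block until the motion is done:
- r.move_to(position, orientation): joint-space move of the TCP to a pose.
- r.move_linear(position, rot=None, vel=0.15): straight line of the TCP; rot=None keeps the orientation; vel is the mean speed in m/s.
- r.set_joints(angles): joint-space move.
- r.set_gripper(opening, squeeze=None): opening from 0.0 (shut) to 1.0 (fully open); squeeze is the grip in N (None keeps the last); returns when the fingers have stopped.
- r.sleep(seconds).
- r.inverse_kinematics(position, orientation): joint angles nearest the present ones, or None.
- optics.get_image(name): name is "scene" or "top" or "wrist"; returns a dict with "pixels" (400x640x3 uint8, red, green, blue), "depth" (400x640 float32, m along the optical axis (not along the pixel's ray), 0 where there is no reading), "fx", "fy", "cx", "cy" (pixels), "camera_from_world" (4x4, takes a point from world to camera coordinates); the wrist camera has in their place "mount" (4x4, takes a point from camera to tool coordinates, whose origin is the TCP and whose axes are the flange's). Camera axes: x right, y down, z forward; pixel columns grow to the right and rows downward; lengths in m; the calibration is good to about 2 mm. A picture is of the moment at which its call begins: read the wrist's pose just before it.
A pose or a line that the arm cannot do raises r.PlanningError and nothing moves.
- r.hand_in(): hands the job in; it is judged then, once.
Readings, each from a call of its own:
- r.current_t(): time.
- r.current_q(): joint angles.
- r.current_qvel(): joint speeds.
- r.current_effort(): joint torques, N m.
- r.current_tool_pos(): TCP position.
- r.current_ee_rot(): TCP orientation.
- r.current_contact_force(): force on the tool from outside, world axes, zero at the start.
- r.current_torque(): the same for the moment, N m.
- r.current_opening(): opening from 0.0 (shut) to 1.0 (fully open).
- r.current_finger_force(): force on a finger pad.
Only numpy, scipy, OpenCV 4.12 (cv2) and the standard library are available. Lean on these libraries where they do the work, as an engineer would, in place of code of your own. Each camera call takes 0.05 s, during which the arm holds its last target. There are 200 camera calls.

### The job

Pull up the red spring plunger of the swivel tray and twist it so that it stays up by itself, swing the tray by its black knob out from under the amber shade, and twist the plunger back so that it drops in and locks the tray there. With the tray locked out, stand every sample pot upright in a well of its own, closed with the cap of its own colour. Then set the plunger up again the same way, swing the loaded tray back under the shade and let the plunger lock it fully down, with every pot still standing capped in its well.

Things in the scene. Friction and masses are not known exactly. Their poses are not given: they have to be found in the camera images.
- station: Fixed grey stand of the swivel tray; origin on the worktop, on the tray's vertical pivot axis; z up. Its x axis points from the pivot to the shade post. An amber plastic shade roof (underside 150 mm, top 156 mm above the worktop) covers x 81..271 mm, y -108..108 mm, closed by a wall along its +y edge and a post at the far end, open to -x and -y. A round foot of 62 mm radius surrounds the pivot. The plunger's bracket stands on it at x = y = -50 mm, 50 mm high.
- tray (a joint): Turn of the tray about the pivot, rad: 0 = shut, wells under the shade along the station's +x; 1.571 = swung out, clockwise seen from above, wells in the open along the station's -y. End stops at -0.02 and 1.591. The plunger locks it only at 0 and 1.571 (it drops in within about 0.05 rad of them). Drags with about 0.1 N m and stays where it is left.
- tray_handle (a point): Middle of the upright black round handle knob of the tray (26 mm diameter, from 50 to 90 mm above the worktop, this point at 72 mm), 108 mm from the pivot on the side opposite to the wells; it travels on a circle about the station's origin and turns with the tray: at the station's -x when shut, +y when out. The tray's arm below it has its top at 26 mm.
- plunger_lift (a joint): Lift of the spring plunger, m: 0 = pin fully down in an index slot (tray locked), about 0.009 = pin tip standing on the index plate between slots, about 0.013 = held out by its cross pin on the brass ledges, 0.018 = top stop. The spring pulls it down with 3 to 5 N.
- plunger_turn (a joint): Twist of the plunger about its vertical axis, rad, counterclockwise from above: 0 = as locked, 1.2 = end stop. It can only be twisted when lifted above 0.0135; twisted beyond about 0.3 it stays held out when let go; twisted back to 0 (within 0.15) it can go down again.
- plunger_grip (a point): Centre of the red T-bar on top of the plunger: bar 42 mm long, 12 mm wide, 20 mm high, this point at its mid height (98 mm above the worktop when the plunger is down; the brass ledges below end at 70 mm). x axis along the bar (the station's x axis when the twist is 0), z up. 45 mm from the pivot, toward the station's -x, -y.
- microscope: Fixed bystander: a large microscope on the left of the worktop, beside the pots and caps, with binocular eyepieces that overhang toward the robot; origin on the worktop about under its middle. It fills x 0.28 to 0.72 m, y 0.39 to 0.60 m, up to 0.44 m high: keep the arm and gripper well clear of it, also on the way from the start (go round it on the robot's side).
- well_0 (a point): Centre of the floor of well 0 on the tray (26 mm above the worktop): round, 52 mm inside diameter, with a rim 6 mm high. Any pot may stand in any well. Wells are about 76 mm apart.
- well_1 (a point): Centre of the floor of well 1 on the tray (26 mm above the worktop): round, 52 mm inside diameter, with a rim 6 mm high. Any pot may stand in any well. Wells are about 76 mm apart.
- well_2 (a point): Centre of the floor of well 2 on the tray (26 mm above the worktop): round, 52 mm inside diameter, with a rim 6 mm high. Any pot may stand in any well. Wells are about 76 mm apart.
- pot_red: Open white sample pot with a red band, 42 mm diameter, 40 mm high, inside diameter about 35 mm; origin at the centre of its underside, z up. May be absent.
- pot_yellow: Open white sample pot with a yellow band, 42 mm diameter, 40 mm high, inside diameter about 35 mm; origin at the centre of its underside, z up. May be absent.
- pot_blue: Open white sample pot with a blue band, 42 mm diameter, 40 mm high, inside diameter about 35 mm; origin at the centre of its underside, z up. May be absent.
- cap_red: Red cap for the pot with the red band: plug 28 mm diameter 5 mm high at the bottom, disc 40 mm diameter from 5 to 9 mm, upright grip knob 16 mm diameter from 9 to 34 mm; origin at the centre of the plug's underside, z up. On its pot the disc lies on the rim and the origin is 35 mm above the pot's. A cap whose pot is absent is not needed.
- cap_yellow: Yellow cap for the pot with the yellow band: plug 28 mm diameter 5 mm high at the bottom, disc 40 mm diameter from 5 to 9 mm, upright grip knob 16 mm diameter from 9 to 34 mm; origin at the centre of the plug's underside, z up. On its pot the disc lies on the rim and the origin is 35 mm above the pot's. A cap whose pot is absent is not needed.
- cap_blue: Blue cap for the pot with the blue band: plug 28 mm diameter 5 mm high at the bottom, disc 40 mm diameter from 5 to 9 mm, upright grip knob 16 mm diameter from 9 to 34 mm; origin at the centre of the plug's underside, z up. On its pot the disc lies on the rim and the origin is 35 mm above the pot's. A cap whose pot is absent is not needed.
Mind the look-alikes: they are no part of the job. What is shaped like the pot_yellow but green is not meant.

How it is judged:
By the outcome, as a careful person would: the job done as asked, in the order asked, and still so for the second after the job is handed in, with the robot touching nothing.
Of pot_red, pot_yellow, pot_blue only 2 to 3 are there at a start; the rules pass over those that are not, and their reading is None.
At some moment in a run one of pot_red, pot_yellow, pot_blue, cap_red, cap_yellow, cap_blue may be knocked a few centimetres aside while the robot is not near it.
It also fails if it takes over 210 s, if anything falls off the work surface, if the arm or the gripper's body presses on something with over 40 N, if the wrist force passes 120 N, or if a joint passes its speed limit or range.

## Working session

There is one attempt and no reset: what is moved stays moved. The work goes in short steps, each a Python script; the robot and the scene stay as the last script left them, time stands still between calls to the robot, and variables do not carry over. Pictures are saved under pics/ and viewed, at most 14 in all, crops included, and the job is handed in when it is done.

```bash
mkdir -p pics
cat > h.py <<'E'
import numpy as np, cv2
from cell import r, optics
def save(im,name): cv2.imwrite('pics/'+name,cv2.cvtColor(im['pixels'],cv2.COLOR_RGB2BGR))
def world(im):
    "HxWx3 world points from depth (fixed cameras)"
    d=im['depth']; v,u=np.mgrid[:d.shape[0],:d.shape[1]]
    pc=np.stack([(u-im['cx'])/im['fx']*d,(v-im['cy'])/im['fy']*d,d],-1)
    T=np.linalg.inv(im['camera_from_world'])
    return pc@T[:3,:3].T+T[:3,3]
E
python3 - <<'E'
from h import *
for n in ('scene','top'):
    im=optics.get_image(n); save(im,n+'0.png'); np.savez(n+'0.npz',**im)
    print(n,im['fx'],im['camera_from_world'].round(3).tolist())
print(r.finger_overhang,r.current_ee_rot(),r.current_t())
E
```

```text
scene 508.590743618547 [[0.715, -0.699, -0.019, -0.276], [-0.537, -0.532, -0.655, 0.441], [0.448, 0.478, -0.756, 0.998], [0.0, 0.0, 0.0, 1.0]]
top 474.39259410587687 [[0.025, -0.999, 0.021, 0.14], [-0.987, -0.028, -0.156, 0.575], [0.157, -0.016, -0.987, 1.352], [0.0, 0.0, 0.0, 1.0]]
0.022 [ 2.08848496e-01  9.77947884e-01 -4.66378390e-04 -1.58264675e-04] 0.1
```

View pics/scene0.png

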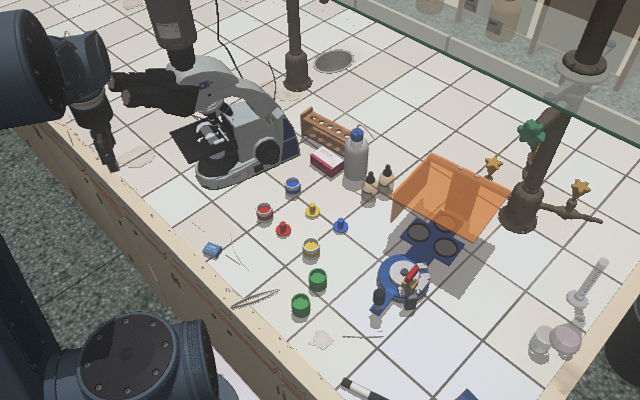

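View pics/top0.png

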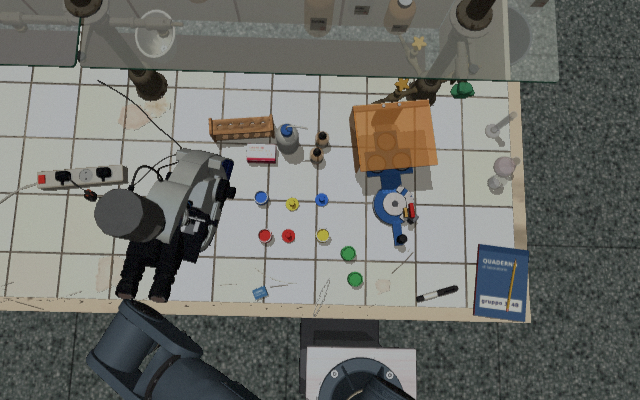

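Scene and top views show all three pots: blue (top 261,198), red (265,236) and yellow (322,236). The caps are yellow (292,204), blue (322,200) and red (288,236). The green look-alikes at (348,254) and (355,280) are to be ignored. The station pivot is near (394,204), the knob at (401,240) and the red T-bar at about (410,207).

```bash
cat >> h.py <<'E'
HUE={'red':[(0,8),(172,180)],'yellow':[(22,34)],'blue':[(105,125)]}
def mask(im,c,smin=120,vmin=60):
    h=cv2.cvtColor(im['pixels'],cv2.COLOR_RGB2HSV)
    m=np.zeros(h.shape[:2],bool)
    for a,b in HUE[c]: m|=(h[...,0]>=a)&(h[...,0]<=b)
    return m&(h[...,1]>smin)&(h[...,2]>vmin)
def ray(im,u,v,z):
    T=np.linalg.inv(im['camera_from_world']); d=T[:3,:3]@[(u-im['cx'])/im['fx'],(v-im['cy'])/im['fy'],1]
    o=T[:3,3]; return o+d*(z-o[2])/d[2]
def blobs(im,c,box=((0.3,0.85),(-0.3,0.45)),amin=8):
    W=world(im); m=mask(im,c)&(im['depth']>0)
    m&=(W[...,0]>box[0][0])&(W[...,0]<box[0][1])&(W[...,1]>box[1][0])&(W[...,1]<box[1][1])&(W[...,2]<.2)
    n,l,s,ce=cv2.connectedComponentsWithStats(m.astype(np.uint8))
    return [(c,s[i,4],ce[i].round(1),np.median(W[l==i],0).round(4),np.ptp(W[l==i],0).round(3),W[l==i][:,2].max().round(3)) for i in range(1,n) if s[i,4]>=amin]
E
python3 - <<'E'
from h import *
for n in ('top','scene'):
    im=dict(np.load(n+'0.npz')); print(n)
    for c in HUE:
        for b in blobs(im,c): print(b[0],b[1],b[2].tolist(),b[3].tolist(),b[4].tolist(),b[5])
im=dict(np.load('top0.npz')); W=world(im)
# knob: dark at height ~90mm
hsv=cv2.cvtColor(im['pixels'],cv2.COLOR_RGB2HSV)
m=(hsv[...,2]<70)&(abs(W[...,2]-.09)<.008)&(W[...,0]>.3)&(W[...,0]<.6)&(abs(W[...,1]+.05)<.15)
print('knob',m.sum(),W[m].mean(0))
# shade roof
m=(abs(W[...,2]-.156)<.006)&(W[...,0]>.45)&(W[...,0]<.85)&(abs(W[...,1]+.03)<.2)
ys=cv2.minAreaRect(W[m][:,:2].astype(np.float32)); print('roof',m.sum(),ys)
p=im['pixels'][90:290,240:440]; cv2.imwrite('pics/topc.png',cv2.cvtColor(cv2.resize(p,None,fx=3,fy=3,interpolation=cv2.INTER_CUBIC),cv2.COLOR_RGB2BGR))
E
```

```text
top
red 69 [260.2, 158.9] [0.6935, 0.3118, 0.0357] [0.009, 0.081, 0.015] 0.042
red 61 [411.7, 210.1] [0.5415, -0.1267, 0.107] [0.04, 0.041, 0.119] 0.112
red 102 [264.0, 234.8] [0.4669, 0.2914, 0.028] [0.03, 0.03, 0.015] 0.036
red 133 [288.0, 235.6] [0.4678, 0.2211, 0.0091] [0.036, 0.036, 0.038] 0.039
yellow 128 [291.9, 203.7] [0.5636, 0.2124, 0.0096] [0.038, 0.036, 0.034] 0.037
yellow 105 [322.3, 234.3] [0.474, 0.1209, 0.0281] [0.032, 0.033, 0.013] 0.035
blue 85 [285.8, 129.6] [0.7477, 0.2343, 0.1577] [0.031, 0.028, 0.015] 0.166
blue 994 [388.6, 197.5] [0.6025, -0.0767, 0.0257] [0.231, 0.138, 0.044] 0.06
blue 25 [403.5, 191.6] [0.6076, -0.1216, 0.0246] [0.021, 0.016, 0.019] 0.035
blue 97 [260.5, 196.7] [0.5803, 0.3069, 0.0278] [0.03, 0.033, 0.014] 0.034
blue 124 [321.1, 199.5] [0.5784, 0.1259, 0.0098] [0.035, 0.037, 0.038] 0.04
scene
red 37 [321.0, 160.8] [0.6903, 0.3099, 0.037] [0.008, 0.077, 0.01] 0.04
red 57 [263.7, 209.2] [0.4655, 0.2964, 0.0292] [0.027, 0.022, 0.01] 0.035
red 106 [283.0, 229.2] [0.463, 0.2206, 0.0108] [0.037, 0.038, 0.032] 0.038
red 85 [412.1, 272.0] [0.5388, -0.126, 0.1082] [0.04, 0.013, 0.015] 0.112
yellow 97 [312.4, 210.5] [0.559, 0.2121, 0.0105] [0.036, 0.036, 0.038] 0.039
yellow 80 [310.7, 245.4] [0.4712, 0.1247, 0.0295] [0.027, 0.026, 0.008] 0.033
blue 22 [354.0, 132.1] [0.7383, 0.236, 0.1598] [0.016, 0.018, 0.01] 0.163
blue 17 [360.0, 131.8] [0.7512, 0.2262, 0.1597] [0.011, 0.017, 0.008] 0.164
blue 48 [292.1, 183.4] [0.5791, 0.3121, 0.0286] [0.026, 0.025, 0.008] 0.033
blue 107 [340.2, 225.6] [0.5735, 0.1239, 0.0108] [0.038, 0.039, 0.034] 0.038
blue 545 [389.2, 277.7] [0.5294, -0.0653, 0.0265] [0.15, 0.082, 0.013] 0.033
blue 15 [423.9, 271.5] [0.6083, -0.1178, 0.0258] [0.014, 0.012, 0.007] 0.03
knob 64 [ 0.46647649 -0.10378557  0.08877253]
roof 5011 ((0.7441427707672119, -0.06943384557962418), (0.19154711067676544, 0.2170734852552414), 6.970597743988037)
```

View pics/topc.png

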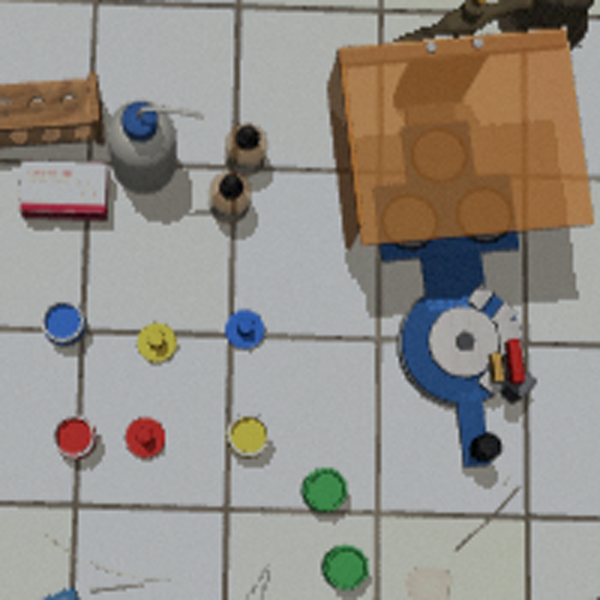

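Identities are clear from the crop. Estimated pivot is (0.569,-0.091) with station yaw 7°. I'll go to the plunger and check it with the wrist camera.

```bash
cat >> h.py <<'E'
def q(deg): a=np.radians(deg)/2; return [np.cos(a),np.sin(a),0,0]
ST=7.0; PIV=np.array([.569,-.091])
def Rst(deg=ST): a=np.radians(deg); return np.array([[np.cos(a),-np.sin(a)],[np.sin(a),np.cos(a)]])
def st(x,y): return PIV+Rst()@[x,y]
def lin(x,y,z,yaw=None,vel=.2): r.move_linear([x,y,z],None if yaw is None else q(yaw),vel)
def wrist(name=None):
    from scipy.spatial.transform import Rotation as R
    p=r.current_tool_pos(); o=r.current_ee_rot(); im=optics.get_image('wrist')
    T=np.eye(4); T[:3,:3]=R.from_quat(o).as_matrix(); T[:3,3]=p
    im['camera_from_world']=np.linalg.inv(T@im['mount'])
    if name: save(im,name)
    return im
E
python3 - <<'E'
from h import *
lin(.16,.33,.3,vel=.3)
g=st(-.0318,-.0318); print(g)
r.move_to([.36,-.05,.3],q(ST)); print(r.current_q())
r.move_to([g[0]-.03,g[1],.24],q(ST)); print(r.current_q())
im=wrist('w1.png')
for b in blobs(im,'red'): print(b)
m=mask(im,'red'); W=world(im); m&=(W[...,2]>.085)&(W[...,2]<.13)
rect=cv2.minAreaRect(W[m][:,:2].astype(np.float32)); print(m.sum(),rect, np.percentile(W[m][:,2],95))
print(r.current_t())
E
```

```text
[ 0.54131248 -0.12643841]
[-2.64787839e-01 -6.08958323e-02  2.01725964e+00  1.69243005e-04
  1.18566412e+00  1.18161830e+00]
[-3.29647543e-01  3.21984170e-01  1.72749057e+00  9.63256882e-05
  1.09271318e+00  1.11788891e+00]
('red', np.int32(781), array([324.8, 156.1]), array([ 0.5431, -0.1248,  0.1067]), array([0.041, 0.015, 0.006]), np.float64(0.109))
('red', np.int32(199), array([  3.3, 174.5]), array([0.4672, 0.2082, 0.0079]), array([0.031, 0.012, 0.005]), np.float64(0.01))
781 ((0.5423367023468018, -0.12461970746517181), (0.04096508398652077, 0.011514556594192982), 7.618927478790283) 0.10786544908802503
3.2667
```

View pics/w1.png

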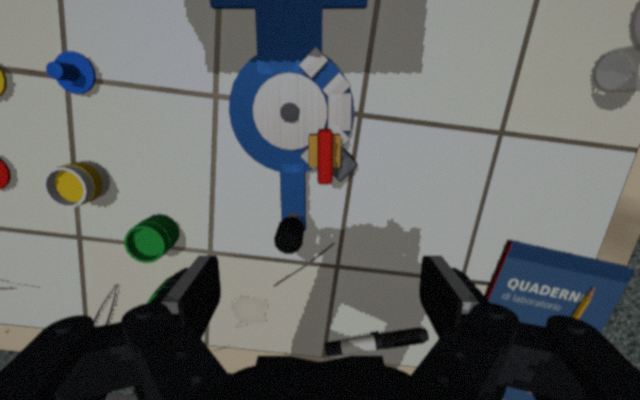

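The wrist view shows the T-bar at (324,156), world (0.542,-0.125), yaw about 7.5°, agreeing with the other cameras. Next: grip, lift and twist.

```bash
cat >> h.py <<'E'
def f(tag=''): print(tag,np.round(r.current_contact_force(),1),np.round(r.current_torque(),2),np.round(r.current_tool_pos(),4),round(r.current_opening(),3),round(r.current_finger_force(),1),'t',round(r.current_t(),1))
GX,GY=.5415,-.1255
E
python3 - <<'E'
from h import *
Y=7.3
r.set_gripper(.5,40); lin(GX,GY,.2,Y); lin(GX,GY,.103,vel=.1); f('down')
r.set_gripper(0,40); f('grip')
lin(GX,GY,.112,vel=.04); f('up9'); lin(GX,GY,.1190,vel=.03); f('up16')
for a in (15,30,48): lin(GX,GY,.1190,Y+a,.02); f(a)
lin(GX,GY,.1155,vel=.02); f('lower')
r.set_gripper(.5); f('open'); lin(GX,GY,.2)
im=wrist()
m=mask(im,'red'); W=world(im); m&=(W[...,2]>.085)&(W[...,2]<.14)
print(m.sum(),cv2.minAreaRect(W[m][:,:2].astype(np.float32)),np.percentile(W[m][:,2],90))
E
```

```text
down [-0.4 -0.8  0.2] [ 0.02  0.   -0.01] [ 0.5418 -0.1256  0.1036] 0.501 0.0 t 5.3
grip [ 0.2 -0.3  4.8] [-0.04  0.08 -0.02] [ 0.5417 -0.1256  0.1035] 0.131 42.6 t 5.7
up9 [ 3.  -1.9 -4.1] [-0.3  -0.43  0.06] [ 0.5415 -0.1255  0.112 ] 0.131 41.4 t 6.0
up16 [ 2.3 -1.9 -5.1] [-0.34 -0.46 -0.02] [ 0.5415 -0.1255  0.1191] 0.135 41.3 t 6.4
15 [ 3.4 -1.9 -4.8] [-0.45 -0.61  0.05] [ 0.5415 -0.1256  0.1189] 0.13 41.2 t 6.8
30 [ 3.6 -2.6 -6.1] [-0.5  -0.6  -0.03] [ 0.5415 -0.1256  0.119 ] 0.131 41.2 t 7.2
48 [ 3.6 -2.5 -5.3] [-0.62 -0.69 -0.01] [ 0.5416 -0.1256  0.119 ] 0.132 41.2 t 7.7
lower [-0.2 -2.9  7.4] [-0.41  0.1  -0.07] [ 0.5417 -0.1256  0.1164] 0.132 43.1 t 8.0
open [ 1.1 -0.2  0.1] [-0.    0.01  0.02] [ 0.5413 -0.1253  0.1153] 0.501 0.0 t 8.4
1178 ((0.5419438481330872, -0.12436408549547195), (0.04189640283584595, 0.011454948224127293), 55.55950164794922) 0.12050007429770886
```

Plunger is held up and twisted by about 48°. Next I locate the knob with the wrist camera, grip it and swing the tray.

Run:
```python
from h import *
k=st(-.108,0)
lin(k[0]-.05,k[1],.22,187-90); print(r.current_q().round(2) if hasattr(r.current_q(),'round') else r.current_q())
im=wrist('w2.png'); W=world(im); h=cv2.cvtColor(im['pixels'],cv2.COLOR_RGB2HSV)
m=(h[...,2]<80)&(abs(W[...,2]-.09)<.006)&(np.hypot(W[...,0]-k[0],W[...,1]-k[1])<.04)
pts=W[m][:,:2].astype(np.float32); print('pred',k,'knob',m.sum(),cv2.minEnclosingCircle(pts),pts.mean(0))
# pivot: white disc centre / grey pivot screw
for yaw in (187,97,7,-83):
    print(yaw,r.inverse_kinematics([k[0],k[1],.075],q(yaw)))
```

```text
[-0.36  0.17  1.99 -0.    0.98 -0.48]
pred [ 0.46180502 -0.10416189] knob 732 ((0.4614412486553192, -0.10147073119878769), 0.012440647929906845) [ 0.46090427 -0.10114282]
187 [-3.20224440e-01  4.96885977e-01  1.97779847e+00 -4.44089210e-16
  6.66908207e-01 -2.01319381e+00]
97 [-3.20224440e-01  4.96885977e-01  1.97779847e+00 -4.44089210e-16
  6.66908207e-01 -4.42397488e-01]
7 [-3.20224440e-01  4.96885977e-01  1.97779847e+00 -4.44089210e-16
  6.66908207e-01  1.12839884e+00]
-83 [-3.20224440e-01  4.96885977e-01  1.97779847e+00 -4.44089210e-16
  6.66908207e-01  2.69919517e+00]
```

View pics/w2.png

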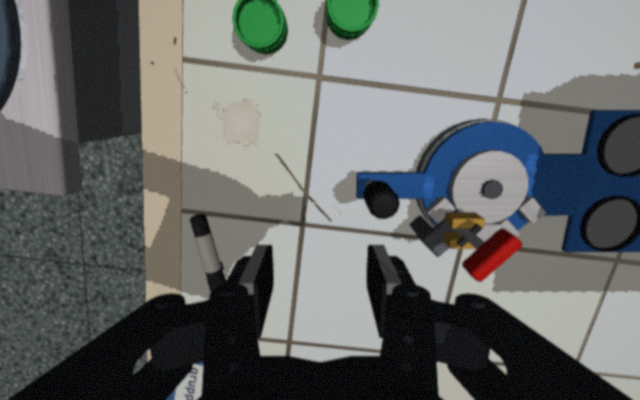

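Knob is at (381,199), world (0.4615,-0.102), as predicted.

```bash
sed -i 's/^ST=7.0.*/ST=7.2; PIV=np.array([.5688,-.0898])/' h.py
cat >> h.py <<'E'
def swing(a0,a1,n=9,z=.077,vel=.12):
    "knob held; tray angle deg from a0 to a1 (clockwise positive)"
    for a in np.linspace(a0,a1,n+1)[1:]:
        t=np.radians(a); p=st(-.108*np.cos(t),.108*np.sin(t))
        lin(p[0],p[1],z,180+ST-a,vel)
E
python3 - <<'E'
from h import *
k=st(-.108,0); print(k)
r.set_gripper(.65); r.move_to([k[0],k[1],.18],q(180+ST)); lin(k[0],k[1],.077,vel=.12); f('down')
r.set_gripper(0,40); f('grip')
for a in range(0,90,15): swing(a,a+15,2); f(a+15)
r.set_gripper(.65); f('open'); p=r.current_tool_pos(); lin(p[0],p[1],.2)
r.move_to([.4,-.05,.3],q(ST))
for n in ('top','scene'):
    im=optics.get_image(n); save(im,n+'1.png'); np.savez(n+'1.npz',**im)
im=dict(np.load('top1.npz'))
p=im['pixels'][100:300,230:530]; cv2.imwrite('pics/top1c.png',cv2.cvtColor(cv2.resize(p,None,fx=2.5,fy=2.5,interpolation=cv2.INTER_CUBIC),cv2.COLOR_RGB2BGR))
E
```

```text
[ 0.46165161 -0.10333599]
down [0.5 0.8 0.4] [0.04 0.01 0.03] [ 0.462  -0.1034  0.0775] 0.65 0.0 t 12.6
grip [-2.5  0.8  6.2] [0.05 0.25 0.01] [ 0.4619 -0.1034  0.0777] 0.292 38.9 t 13.0
15 [-2.1  0.3  7.5] [-0.02  0.31 -0.12] [ 0.4622 -0.075   0.0776] 0.29 39.5 t 13.6
30 [-1.3  1.1  8.6] [ 0.02  0.28 -0.09] [ 0.4697 -0.0479  0.0776] 0.29 39.8 t 14.2
45 [-1.8  1.7  9.4] [ 0.23  0.32 -0.02] [ 0.4839 -0.0235  0.0776] 0.293 40.2 t 14.7
60 [-2.1  3.4  9.4] [ 0.37  0.29 -0.01] [ 0.504  -0.0037  0.0776] 0.287 40.8 t 15.3
75 [-1.7  2.9  8. ] [ 0.58  0.26 -0.08] [0.5287 0.0103 0.0777] 0.288 41.4 t 15.8
90 [-0.1  5.   7.1] [0.75 0.13 0.  ] [0.5561 0.0175 0.0777] 0.291 41.6 t 16.4
open [-0.2 -0.3 -0.2] [ 0.02 -0.   -0.01] [0.5551 0.0172 0.0769] 0.647 0.0 t 16.8
```

View pics/top1c.png

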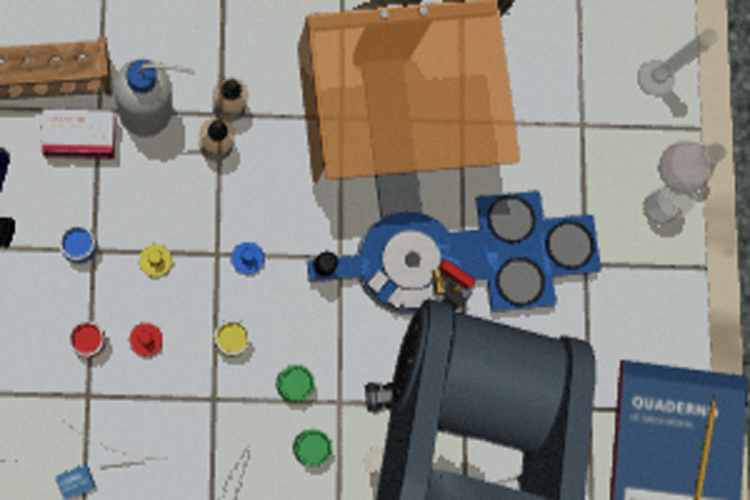

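The tray is swung out. The wells are at crop (512,218), (520,281) and (570,243). Now I twist the plunger back.

```bash
cat >> h.py <<'E'
def bar():
    im=wrist(); m=mask(im,'red'); W=world(im); m&=(W[...,2]>.085)&(W[...,2]<.14)&(np.hypot(W[...,0]-GX,W[...,1]-GY)<.05)
    b=cv2.minAreaRect(W[m][:,:2].astype(np.float32)); print('bar',m.sum(),b,'top',np.percentile(W[m][:,2],90))
def unlock():
    Y=7.3
    r.set_gripper(.5,40); r.move_to([GX,GY,.2],q(Y)); lin(GX,GY,.103,vel=.1)
    r.set_gripper(0,40); lin(GX,GY,.112,vel=.04); lin(GX,GY,.1190,vel=.03)
    for a in (15,30,48): lin(GX,GY,.1190,Y+a,.02)
    f('twisted'); lin(GX,GY,.1155,vel=.02)
    r.set_gripper(.5); lin(GX,GY,.2); bar()
def lock():
    Y=7.3
    r.set_gripper(.5,40); r.move_to([GX,GY,.2],q(Y+48)); lin(GX,GY,.1155,vel=.1)
    r.set_gripper(0,40); lin(GX,GY,.1190,vel=.03); f('lifted')
    for a in (30,15,0): lin(GX,GY,.1190,Y+a,.02)
    f('back'); lin(GX,GY,.112,vel=.03); f('lower'); lin(GX,GY,.1045,vel=.03); f('low')
    r.set_gripper(.5); r.sleep(.3); lin(GX,GY,.2); bar()
E
python3 - <<'E'
from h import *
im=dict(np.load('top1.npz'))
for u,v in ((512,218),(520,281),(570,243)): print('well',ray(im,u/2.5+230-.3,v/2.5+100-.3,.026).round(4))
lock()
E
```

```text
well [ 0.6253 -0.2145  0.026 ]
well [ 0.549  -0.2229  0.026 ]
well [ 0.5968 -0.284   0.026 ]
lifted [ 4.3 -1.8 -4.8] [-0.33 -0.67  0.07] [ 0.5416 -0.1256  0.1189] 0.127 40.5 t 21.7
back [ 4.3 -2.1 -5.8] [-0.34 -0.76  0.08] [ 0.5415 -0.1255  0.119 ] 0.131 40.5 t 23.0
lower [ 4.3 -1.4 -4.1] [-0.31 -0.79  0.08] [ 0.5416 -0.1255  0.1117] 0.137 40.6 t 23.4
low [ 4.4 -1.4 -3.9] [-0.29 -0.81 -0.  ] [ 0.5415 -0.1255  0.1042] 0.133 40.7 t 23.8
bar 1023 ((0.5425799489021301, -0.12491733580827713), (0.04130071401596069, 0.011355633847415447), 8.455811500549316) top 0.10746802366830549
```

Plunger is down, bar top at 107 mm as at the start. Now I measure the wells, pots and caps from nearer with the wrist camera.

```bash
cat >> h.py <<'E'
def wells(im):
    W=world(im); h=cv2.cvtColor(im['pixels'],cv2.COLOR_RGB2HSV)
    m=(h[...,1]<60)&(h[...,2]<170)&(abs(W[...,2]-.026)<.004)&(W[...,1]<-.17)&(W[...,1]>-.33)&(W[...,0]>.5)&(W[...,0]<.68)
    n,l,s,c=cv2.connectedComponentsWithStats(cv2.morphologyEx(m.astype(np.uint8),cv2.MORPH_OPEN,np.ones((5,5))))
    return [np.r_[cv2.minEnclosingCircle(W[l==i][:,:2].astype(np.float32))[0],cv2.minEnclosingCircle(W[l==i][:,:2].astype(np.float32))[1]] for i in range(1,n) if s[i,4]>300]
def find(im,c,kind,zb=0.,near=None,rad=.06):
    "xy of pot (rim circle) or cap (knob top) of colour c standing at height zb"
    W=world(im); m=mask(im,c)&(im['depth']>0)&(W[...,2]<zb+.06)&(W[...,2]>zb)
    if near is not None: m&=np.hypot(W[...,0]-near[0],W[...,1]-near[1])<rad
    n,l,s,ce=cv2.connectedComponentsWithStats(m.astype(np.uint8))
    out=[]
    for i in range(1,n):
        if s[i,4]<25: continue
        P=W[l==i]; c0=np.median(P,0)[:2]
        N=W[(np.hypot(W[...,0]-c0[0],W[...,1]-c0[1])<.03)&(im['depth']>0)]
        z=N[:,2]-zb
        if kind=='pot': S=N[(z>.037)&(z<.044)]
        else: S=P[(P[:,2]-zb>.031)&(P[:,2]-zb<.038)]
        if len(S)<8: continue
        cc,rr=cv2.minEnclosingCircle(S[:,:2].astype(np.float32)); out.append((s[i,4],np.array(cc),rr))
    return out
E
python3 - <<'E'
from h import *
r.move_to([.5,-.24,.3],q(ST)); im=wrist('wells.png')
for w in wells(im): print('well',w.round(4))
r.move_to([.40,.0,.35],q(ST)); r.move_to([.42,.2,.35],q(0)); im=wrist('pots.png')
for c in HUE:
    for k in ('pot','cap'):
        for o in find(im,c,k): print(c,k,o)
f()
E
```

```text
well [ 0.6233 -0.2107  0.0262]
well [ 0.5937 -0.2807  0.0265]
well [ 0.5478 -0.2203  0.0263]
red pot (np.int32(531), array([0.46590304, 0.29235944]), 0.020855018869042397)
red cap (np.int32(650), array([0.4686847, 0.2235579]), 0.007764248177409172)
yellow pot (np.int32(554), array([0.47158593, 0.12241176]), 0.020955746993422508)
yellow cap (np.int32(784), array([0.56439066, 0.2153558 ]), 0.00774990301579237)
blue pot (np.int32(655), array([0.57856566, 0.30788338]), 0.021270789206027985)
blue pot (np.int32(253), array([0.55478323, 0.02175125]), 0.006183645687997341)
blue cap (np.int32(787), array([0.56978792, 0.10473162]), 0.007747141644358635)
 [0.8 0.1 0.1] [-0.02  0.   -0.03] [0.4205 0.1987 0.3498] 0.503 0.0 t 27.8
```

View pics/pots.png

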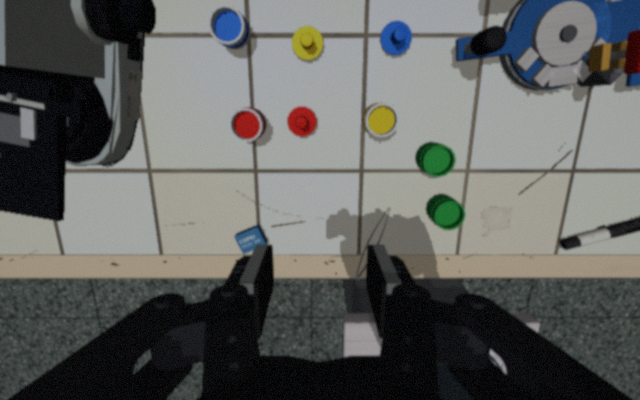

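The wrist view shows all three pots and caps: blue pot (230,27), red pot (248,125), yellow pot (380,120), caps yellow (307,42), red (302,121), blue (396,37). The blue cap has been shifted about 2 cm, so I'll re-measure each object from directly above before grasping it. First, the red pot into the far well.

```bash
cat >> h.py <<'E'
WELL={'A':np.array([.6232,-.2122]),'B':np.array([.548,-.2210]),'C':np.array([.595,-.2818])}
YAW={'A':33.,'B':97.,'C':97.}
def locate(c,kind,guess,yaw=90,zb=0.,z=.25,rad=.07):
    lin(guess[0],guess[1],z,yaw,.4); im=wrist()
    o=find(im,c,kind,zb,guess,rad)
    print(c,kind,[(int(a),b.round(4).tolist(),round(d,4)) for a,b,d in o])
    R=.021 if kind=='pot' else .0078
    o=[x for x in o if abs(x[2]-R)<.0025]
    assert len(o)==1
    return o[0][1]
def pick_pot(c,guess):
    r.set_gripper(.8,35); p=locate(c,'pot',guess)
    lin(p[0],p[1],.1,90,.3); lin(p[0],p[1],.034,vel=.1); r.set_gripper(0,35); f('grip '+c); lin(p[0],p[1],.25,vel=.25); f('up')
def place_pot(w):
    x,y=WELL[w]; lin(x,y,.25,YAW[w],.3); lin(x,y,.09,vel=.25); lin(x,y,.0605,vel=.05); f('in '+w)
    r.set_gripper(.62); lin(x,y,.25,vel=.25)
E
python3 - <<'E'
from h import *
im=wrist(); print(im['mount'].round(3).tolist())
pick_pot('red',(.466,.292)); place_pot('C')
im=wrist(); print('pot C',find(im,'red','pot',.026,WELL['C']))
E
```

```text
[[-0.001, -0.961, -0.276, 0.07], [1.0, -0.001, -0.0, -0.001], [-0.0, -0.276, 0.961, -0.12], [0.0, 0.0, 0.0, 1.0]]
red pot [(815, [0.4649, 0.2927], 0.0209)]
grip red [ 0.3 -0.2  5.8] [-0.12  0.18 -0.02] [0.4653 0.2929 0.0348] 0.471 35.9 t 31.8
up [-0.6  0.7 -1.4] [-0.03  0.04 -0.  ] [0.4644 0.2924 0.2487] 0.47 35.4 t 32.8
in C [-0.8  2.2  5.6] [ 0.42  0.03 -0.  ] [ 0.5954 -0.2816  0.0607] 0.471 36.0 t 36.5
pot C [(np.int32(53), array([ 0.59493124, -0.28085405]), 0.020632095634937286), (np.int32(951), array([ 0.59488404, -0.28165865]), 0.021019896492362022)]
```

Red pot stands centred in well C. Next, yellow into B and blue into A.

```bash
sed -i "s/    assert len(o)==1/    o.sort(key=lambda t:-t[0])/" h.py
python3 - <<'E'
from h import *
pick_pot('yellow',(.472,.122)); place_pot('B')
im=wrist(); print('pot B',find(im,'yellow','pot',.026,WELL['B']))
pick_pot('blue',(.579,.308)); place_pot('A')
im=wrist(); print('pot A',find(im,'blue','pot',.026,WELL['A'],.03))
r.move_to([.5,-.24,.3],q(ST)); im=wrist('w3.png')
E
```

```text
yellow pot [(828, [0.4708, 0.1225], 0.021)]
grip yellow [-1.6 -0.3  7.6] [-0.07  0.36 -0.03] [0.4712 0.1226 0.0348] 0.488 34.5 t 41.1
up [ 0.5 -0.3 -0.8] [-0.01  0.02 -0.04] [0.4702 0.1224 0.2489] 0.491 35.5 t 42.1
in B [0.1 1.  6.2] [ 0.21 -0.14  0.05] [ 0.5486 -0.2211  0.0608] 0.489 36.0 t 45.0
pot B [(np.int32(62), array([ 0.54777044, -0.21978676]), 0.020653096958994865), (np.int32(955), array([ 0.54828554, -0.22117019]), 0.021042635664343834)]
blue pot [(820, [0.5784, 0.3084], 0.021)]
grip blue [-1.4 -1.1  5.5] [-0.1   0.16  0.06] [0.5789 0.3086 0.035 ] 0.483 35.7 t 49.8
up [-0.   0.8 -2.2] [-0.06  0.01 -0.05] [0.5778 0.3081 0.2484] 0.48 35.5 t 50.8
in A [-1.1  3.4  6.7] [0.53 0.22 0.07] [ 0.6235 -0.2119  0.0609] 0.483 36.2 t 54.3
pot A [(np.int32(42), array([ 0.62347192, -0.21057498]), 0.020463479682803154), (np.int32(949), array([ 0.62233824, -0.2115387 ]), 0.02082832343876362)]
```

View pics/w3.png

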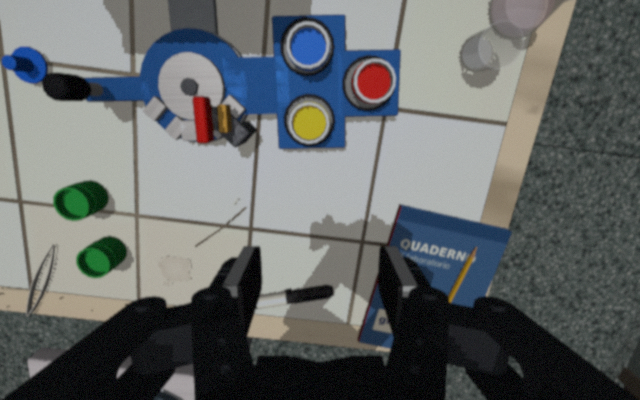

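All pots stand in their wells: blue (307,45), red (373,80), yellow (309,120). Next, the caps.

```bash
cat >> h.py <<'E'
POT={'blue':('A',(.6226,-.2117)),'yellow':('B',(.5482,-.2212)),'red':('C',(.595,-.2817))}
def cap(c,guess):
    r.set_gripper(.5,30); p=locate(c,'cap',guess)
    lin(p[0],p[1],.1,90,.3); lin(p[0],p[1],.034,vel=.1); r.set_gripper(0,30); f('grip '+c); lin(p[0],p[1],.25,vel=.25); f('up')
    w,(x,y)=POT[c]; lin(x,y,.25,YAW[w],.3); lin(x,y,.115,vel=.25); lin(x,y,.0955,vel=.04); f('on '+w)
    r.set_gripper(.4); lin(x,y,.25,vel=.25)
    print(find(wrist(),c,'cap',.061,(x,y),.03))
E
python3 - <<'E'
from h import *
cap('red',(.4687,.2235)); cap('yellow',(.564,.215)); cap('blue',(.570,.105))
r.move_to([.5,-.24,.3],q(ST)); im=wrist('w4.png')
im=optics.get_image('scene'); p=im['pixels'][180:340,200:500]; cv2.imwrite('pics/s4.png',cv2.cvtColor(cv2.resize(p,None,fx=2.5,fy=2.5),cv2.COLOR_RGB2BGR))
E
```

```text
red cap [(946, [0.4678, 0.2239], 0.0075)]
grip red [-0.7 -0.5  6.4] [-0.09  0.23 -0.03] [0.4681 0.2241 0.0346] 0.172 29.2 t 59.9
up [-0.2 -0.1 -0.1] [-0.    0.05 -0.02] [0.4672 0.2237 0.2487] 0.171 29.2 t 60.9
on C [0.8 1.2 3. ] [ 0.24 -0.06  0.03] [ 0.5952 -0.2817  0.0956] 0.173 29.6 t 64.1
[(np.int32(1396), array([ 0.59474337, -0.28183454]), 0.008031795732676983)]
yellow cap [(965, [0.5638, 0.2158], 0.0077)]
grip yellow [-1.  -0.4  5.6] [-0.07  0.13 -0.03] [0.5642 0.2159 0.0347] 0.17 29.3 t 68.7
up [-0.5  0.4 -0.2] [ 0.05  0.02 -0.02] [0.5632 0.2156 0.2485] 0.176 29.2 t 69.8
on B [1.1 0.5 3.2] [ 0.06 -0.13 -0.02] [ 0.5485 -0.2213  0.0957] 0.173 29.6 t 72.7
[(np.int32(1377), array([ 0.54819709, -0.22143599]), 0.00783790834248066)]
blue cap [(952, [0.5697, 0.1049], 0.0078)]
grip blue [-0.9  0.4  6.5] [0.02 0.19 0.02] [0.5701 0.105  0.0347] 0.173 29.3 t 76.9
up [-0.   0.1 -0.3] [ 0.   -0.05  0.03] [0.569  0.1049 0.2486] 0.174 29.2 t 77.9
on A [-0.9  1.3  4.2] [0.31 0.13 0.01] [ 0.6228 -0.2116  0.0957] 0.173 29.6 t 80.5
[(np.int32(1382), array([ 0.62161458, -0.21122614]), 0.00779373524710536)]
```

View pics/w4.png

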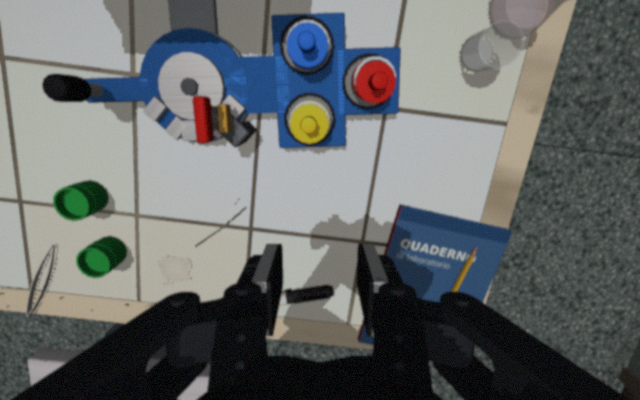

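View pics/s4.png

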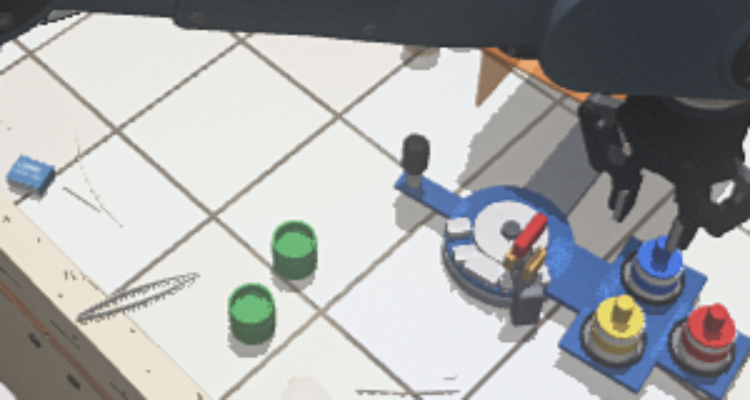

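All three caps sit on their own pots: w4 shows blue (307,43), red (376,80) and yellow (310,122). Now I unlock, swing back and lock.

Run:
```python
from h import *
unlock()
k=st(0,.108); r.set_gripper(.65,40); r.move_to([k[0],k[1],.2],q(90+ST)); lin(k[0],k[1],.077,vel=.12); f('down')
r.set_gripper(0,40); f('grip')
for a in range(90,0,-15): swing(a,a-15,2,vel=.07); f(a-15)
r.set_gripper(.65); f('open'); p=r.current_tool_pos(); lin(p[0],p[1],.2)
lock()
r.move_to([.40,-.02,.3],q(ST))
for n in ('scene','top'): save(optics.get_image(n),n+'5.png')
im=cv2.imread('pics/scene5.png')[140:340,330:560]; cv2.imwrite('pics/s5.png',cv2.resize(im,None,fx=3,fy=3)[:600])
```

```text
twisted [ 3.7 -3.  -5.7] [-0.56 -0.64 -0.03] [ 0.5416 -0.1256  0.119 ] 0.127 41.2 t 86.8
bar 1181 ((0.5420686602592468, -0.12428052723407745), (0.04157857596874237, 0.011454755440354347), 55.34298324584961) top 0.12051568650206229
down [-0.8 -0.3 -0.4] [ 0.   -0.02 -0.04] [0.5557 0.0173 0.0777] 0.647 0.0 t 90.2
grip [-1.5  0.4  6.6] [ 0.08  0.28 -0.12] [0.5555 0.0174 0.0776] 0.288 39.4 t 90.6
75 [-1.1  0.2  5.6] [-0.02  0.34 -0.08] [0.5281 0.01   0.0776] 0.289 39.9 t 91.3
60 [-2.  -0.5  6. ] [-0.13  0.35 -0.1 ] [ 0.5036 -0.0041  0.0776] 0.291 39.9 t 92.0
45 [-0.5 -1.4  7. ] [-0.2   0.27 -0.15] [ 0.4837 -0.024   0.0776] 0.292 40.0 t 92.7
30 [-1.7 -1.6  7.1] [-0.27  0.27 -0.16] [ 0.4695 -0.0485  0.0776] 0.292 40.0 t 93.4
15 [-1.6 -1.8  6. ] [-0.3   0.3  -0.18] [ 0.4622 -0.0757  0.0776] 0.288 40.0 t 94.1
0 [-0.7 -3.1  6.5] [-0.38  0.24 -0.15] [ 0.4621 -0.104   0.0776] 0.29 40.0 t 94.8
open [ 0.1 -0.  -0.4] [ 0.02 -0.01  0.01] [ 0.4616 -0.1032  0.077 ] 0.65 0.0 t 95.2
lifted [ 3.1 -1.8 -5. ] [-0.31 -0.7  -0.01] [ 0.5416 -0.1256  0.1189] 0.128 40.5 t 99.8
back [ 3.3 -1.7 -5.2] [-0.3  -0.81 -0.03] [ 0.5415 -0.1255  0.119 ] 0.128 40.5 t 101.1
lower [ 4.8 -1.6 -4.6] [-0.27 -0.84  0.04] [ 0.5415 -0.1255  0.1117] 0.133 40.6 t 101.5
low [ 3.6 -2.4 -4. ] [-0.22 -0.84  0.07] [ 0.5415 -0.1255  0.1041] 0.133 40.7 t 101.9
bar 1021 ((0.5425359606742859, -0.12502232193946838), (0.04141649976372719, 0.011442066170275211), 6.930628776550293) top 0.10763540441750702
```

View pics/s5.png

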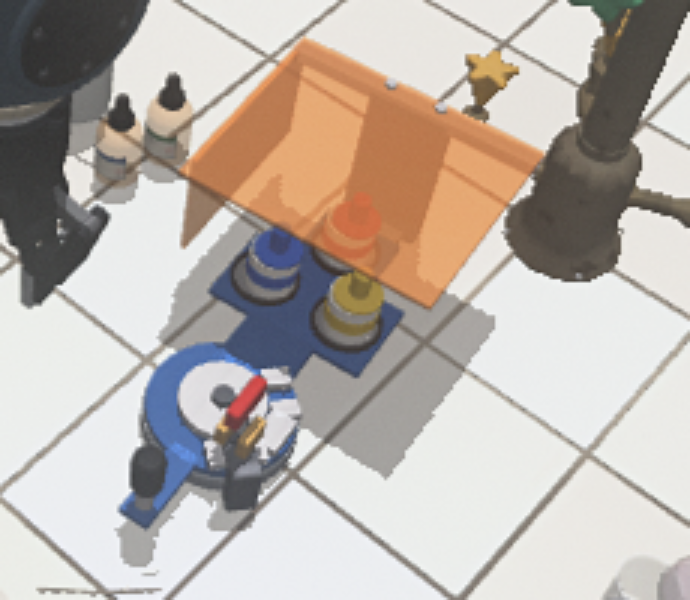

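The crop shows the tray shut, with capped pots blue (275,260), red (350,220) and yellow (350,300) upright under the shade. The plunger bar is down at 107.6 mm, the same as when first locked, and the robot is clear.

```bash
python3 -c "
from h import *
print(r.hand_in())"
```

```text
the job is handed in; nothing more can be done
None
```

I handed the job in at about 103 s of robot time: the tray is back under the shade with the plunger locked down, and all three pots stand upright in their own wells, each closed with the cap of its colour. The hand-in returned no verdict.

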